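# Put three mixed-up workpieces back in their own trays

## Robot

A 6-joint arm with a two-finger parallel gripper is mounted at the origin on a cart in front of the work surface, level with it; the furniture and walls round the work are solid. World frame = base frame: x ahead of the robot, y to its left, z up, the work surface at z = 0. Lengths are in m, angles in degrees, forces in N, time in s.
With the tool pointing down it reaches from about 0.3 to 0.75 m from the base axis. Payload 8.5 kg.
Tool frame: the origin (TCP) lies midway between the tips of the shut fingers; the grasp point (between the pads) lies 19 mm behind it (env.tcp_to_grasp is the z of the grasp point in the tool frame, in m); z points along the fingers, y is the line along which they close (so a half turn about z gives the same grasp; the last joint's range is limited). The gripper opens to 85 mm and grips with 20 to 120 N. Pads are 22 mm wide; open, the fingers measure 114 mm over their backs; the gripper's body (76 mm by 85 mm) begins 54 mm behind the grasp point. The pads swing forward as they close: fully open they stand 13 mm farther back than shut.
Start: joints at [-87.279, 21.807, 74.336, -0, 83.858, -12.336], TCP at [0.143, -0.531, 0.231] pointing down, gripper open.
Joint ranges: [-178.18, 178.18], [-50.72, 133.34], [12.68, 142.11], [-81.47, 261.47], [9.98, 163.14], [-165.26, 165.26]. Speed limits (degrees/s): [136.94, 136.94, 180, 180, 180, 180].

## Interface

Orientations are given as a 3x3 rotation matrix whose columns are the frame's x, y, z axes.
In Python, from rig import env, imaging, job, models gives the robot as it stands. The module is installed in compiled form; this text tells all that it offers.
- The arm moves only by the tool jog_arm, never from a script. Its argument "plan" is text: rows parted by semicolons, each of 7 numbers parted by spaces: the turn, a rotation vector about the tool's x, y, z in degrees, then the shift along the tool's x, y, z in cm, then the closure in counts, from 0 (fully open) to 255 (shut). In form: rx ry rz x y z claw; .... A call has 1 to 10 rows; each row shifts and turns the commanded pose from where the row before left it, along the tool's axes as they then stand; what a row does not reach is not made up. A row lasts 1/12 s, in which the tool goes at most 41.7 mm and 7.16 degrees, less where a joint would pass 70% of its speed; a pose out of reach is approached as far as the arm can. A call with a gripper value outside its range is refused whole. The fingers move at their own pace and stop on an object; "grip_force" is the grip in N (left out, the last holds). Time passes only in rows, so rows that do not move let the fingers close. It gives the time, the measured TCP pose, the force, the opening and the grip force at its end, in the units of the state.
- env.observe(): the state, without advancing time (a new reading comes with each control period).
- imaging.get_image(name): name is "scene" or "top" or "wrist"; returns a dict with "pixels" (384x512x3 uint8, red, green, blue), "depth" (384x512 float32, m along the optical axis (not along the pixel's ray), 0 where there is no reading), "fov_y" (degrees; the focal length in pixels is half the picture's height over the tangent of half this angle, whatever the lens; pixels are square), "cx", "cy" (the principal point, pixels), "distortion" ([k1, k2, p1, p2, k3] as OpenCV has them; the pictures are not rectified), "world_from_camera" (4x4, takes a point from camera to world coordinates). Camera axes: x right, y down, z forward; pixel columns grow to the right and rows downward; lengths in m; the calibration is good to about 2 mm. A picture is of the moment at which its call begins.
- job.close_job(): hands the job in; it is judged then, once.
Trained networks look in the newest picture that a camera, given by its name, has taken for a name from the list of things; names that differ only in an ending like _2 or _b are one class to them, and where a whole thing is asked for, a point or a joint stands for the part that bears it (a point fixed in the world has none). Each returns a list of dicts, best first, with "confidence" (0 to 1); they miss things now and then, are a little off and sometimes report something else, mostly with a low value. They report only what shows in the picture. A call takes as long as a camera call.
- models.outline_of(camera, query): "region" (384x512 bool, what is visible of it) and "bbox" ([centre column, centre row, width, height] in pixels, round what is visible of it).
- models.tip_of(camera, query): "at" ([column, row] in pixels: a listed point, or the origin of a listed thing).
The state is a dict: "time_s": time; "q": joint angles; "qvel": joint speeds; "joint_efforts": joint torques, N m; "position": TCP position; "tool_rot": TCP orientation; "ft_force": force on the tool from outside, world axes, zero at the start; "wrist_torque": the same for the moment, N m; "grip_width": finger opening in m; "gripper_force": force on a finger pad.
Only numpy, scipy, OpenCV 4.12 (cv2) and the standard library are available. Lean on these libraries where they do the work, as an engineer would, in place of code of your own. Each camera call takes 0.05 s, during which the arm holds its last target. There are 200 camera calls.

## Task

The workpieces have been put back one tray off: the wooden handle blank belongs in the green tray, the rusty steel offcut in the blue tray and the dark-grey dressing stick in the orange tray. Change them round, using the empty grey tray or any other clear spot to park a piece on the way, so that in the end each lies flat, lengthwise and centred in its own tray, and the grey tray is empty. Never let the pieces touch one another, and leave the tape roll, the oil can and the cup where they stand.

Things in the scene. Friction and masses are not known exactly. Their poses are not given: they have to be found in the camera images.
- wood_blank: light-brown hardwood blank for a knife handle, a plain block 130 mm long, 34 mm wide, 26 mm high, about 0.09 kg, lying flat. Origin: centre of its underside. y along its length, x across, z up. At the start it lies, roughly in the middle and lengthwise, in the blue tray.
- steel_offcut: rust-brown square steel bar offcut, 115 mm long, 20 x 20 mm in section, about 0.35 kg, lying flat. Origin: centre of its underside. x along its length, y across, z up. At the start it lies, roughly in the middle and lengthwise, in the orange tray.
- dressing_stick: dark-grey, grainy silicon-carbide dressing stick, 110 mm long, 20 x 20 mm in section, about 0.13 kg, lying flat. Origin: centre of its underside. x along its length, y across, z up. At the start it lies, roughly in the middle and lengthwise, in the green tray.
- green_tray: green shallow open-topped tray, fixed to the table, 160 (x) x 110 (y) mm outside and 14 mm high; walls 4 mm thick, so inside it is 152 x 102 mm; its floor is 4 mm thick and the rim stands 10 mm above the floor. Origin: centre of its underside, on the table top (so the middle of the inner floor is 4 mm above it). x along its length, y across, z up; a small white label card is on its -x end. Home of the wooden blank.
- blue_tray: blue shallow open-topped tray, fixed to the table, 160 (x) x 110 (y) mm outside and 14 mm high; walls 4 mm thick, so inside it is 152 x 102 mm; its floor is 4 mm thick and the rim stands 10 mm above the floor. Origin: centre of its underside, on the table top (so the middle of the inner floor is 4 mm above it). x along its length, y across, z up; a small white label card is on its -x end. Home of the steel offcut.
- orange_tray: orange shallow open-topped tray, fixed to the table, 160 (x) x 110 (y) mm outside and 14 mm high; walls 4 mm thick, so inside it is 152 x 102 mm; its floor is 4 mm thick and the rim stands 10 mm above the floor. Origin: centre of its underside, on the table top (so the middle of the inner floor is 4 mm above it). x along its length, y across, z up; a small white label card is on its -x end. Home of the dressing stick.
- grey_tray: grey shallow open-topped tray, fixed to the table, 160 (x) x 110 (y) mm outside and 14 mm high; walls 4 mm thick, so inside it is 152 x 102 mm; its floor is 4 mm thick and the rim stands 10 mm above the floor. Origin: centre of its underside, on the table top (so the middle of the inner floor is 4 mm above it). x along its length, y across, z up; a small white label card is on its -x end. Empty at the start: the free spot.
- tape_roll: bystander: roll of cream masking tape lying flat, 102 mm across, 24 mm high, loose. Origin: centre of its underside, z up.
- oil_can: bystander: small red pump oil can with a thin bent spout, 68 x 97 mm and 159 mm high, standing loose. Origin: on its underside, midway along its 97 mm extent (y); the round body, 68 mm across and 77 mm high, is centred 14 mm along +y; the spout leans to -y. z up.
- steel_cup: bystander: grey tapered steel cup, 77 mm across the rim, 101 mm high, standing open end up, loose. Origin: centre of its underside, z up.

How it is judged:
By the outcome, as a careful person would: the job done as asked, in the order asked, and still so for the second after the job is handed in, with the robot touching nothing.
It also fails if it takes over 109 s, if anything falls off the work surface, if the arm or the gripper's body presses on something with over 40 N, if the wrist force passes 120 N, or if a joint passes its speed limit or range.

## Working session

There is one attempt and no reset: what is moved stays moved. The work goes in short steps, Python scripts to look and compute and a tool call to move; the robot and the scene stay as the last step left them, time stands still between calls to the robot, and variables do not carry over. Pictures are saved under pics/ and viewed, at most 14 in all, crops included, and the job is handed in when it is done.

Besides the shell and the picture viewer there is one more tool, called after "Call:" in YAML: its name, and indented under it one key for each argument. jog_arm: Moves the arm, as the interface text tells. Its arguments: {"type":"object","properties":{"plan":{"type":"string"},"grip_force":{"type":"number"}},"required":["plan"]}

```bash
mkdir -p pics; ls
cat > h.py <<'E'
import numpy as np, cv2
from rig import env, imaging, job, models
def K(im):
    f=im["pixels"].shape[0]/2/np.tan(np.radians(im["fov_y"]/2))
    return np.array([[f,0,im["cx"]],[0,f,im["cy"]],[0,0,1.]])
def rays(im,uv):
    return cv2.undistortPoints(np.asarray(uv,float).reshape(-1,1,2),K(im),np.array(im["distortion"],float)).reshape(-1,2)
def world(im,uv,z=None):
    """pixels -> world: by depth, or on plane height z"""
    uv=np.asarray(uv,float).reshape(-1,2); r=np.c_[rays(im,uv),np.ones(len(uv))]
    T=np.array(im["world_from_camera"])
    if z is None:
        d=im["depth"][uv[:,1].round().astype(int),uv[:,0].round().astype(int)]
        return (r*d[:,None])@T[:3,:3].T+T[:3,3]
    R=r@T[:3,:3].T; s=(z-T[2,3])/R[:,2]
    return T[:3,3]+R*s[:,None]
def cloud(im,mask):
    v,u=np.nonzero(mask&(im["depth"]>0)); return world(im,np.c_[u,v])
def save(im,n): cv2.imwrite(f"pics/{n}.png",im["pixels"][:,:,::-1])
E
python3 - <<'E'
from h import *
np.set_printoptions(precision=4,suppress=True)
s=env.observe(); print(s["time_s"],s["position"],s["tool_rot"],s["grip_width"],env.tcp_to_grasp)
for c in ["top","scene"]:
    im=imaging.get_image(c); save(im,c+"0"); print(c,np.array(im["world_from_camera"]),im["fov_y"],im["distortion"])
    for n in ["wood_blank","steel_offcut","dressing_stick","green_tray","blue_tray","orange_tray","grey_tray","tape_roll","oil_can","steel_cup"]:
        o=models.outline_of(c,n)
        for k in o[:2]:
            P=cloud(im,k["region"])
            if len(P)<10: continue
            zt=np.percentile(P[:,2],90); Q=P[abs(P[:,2]-np.median(P[:,2]))<.006] if "tray" not in n else P
            b=cv2.minAreaRect(Q[:,:2].astype(np.float32)*1000)
            print(n,round(k["confidence"],2),np.round(k["bbox"]),"z med/90/max",np.median(P[:,2]),zt,P[:,2].max(),"rect",b)
E
```

```text
pics
0.0 [ 0.1429 -0.5308  0.2307] [[ 0.9657  0.2598 -0.0001]
 [ 0.2598 -0.9657  0.0015]
 [ 0.0003 -0.0014 -1.    ]] 0.08551565417676228 -0.0187
top [[ 0.0177 -0.9982  0.0575  0.5066]
 [-0.9998 -0.0179 -0.0025 -0.0376]
 [ 0.0035 -0.0574 -0.9983  1.4077]
 [ 0.      0.      0.      1.    ]] 45.00186376993926 [-0.1063  0.      0.      0.      0.    ]
wood_blank 0.77 [215. 158.  19.  49.] z med/90/max 0.028681638737226844 0.032677927676322584 0.03659165018845134 rect ((695.6663818359375, 96.55178833007812), (34.148704528808594, 130.4337158203125), 86.87776184082031)
steel_offcut 0.55 [303. 237.   9.  38.] z med/90/max 0.022691446527576153 0.0259402448756757 0.030856222601286953 rect ((470.22601318359375, -178.44564819335938), (110.9855728149414, 17.49786376953125), 6.910159587860107)
green_tray 0.6 [148. 232.  47.  57.] z med/90/max 0.0043445021227164204 0.012316306612351858 0.02605679595232413 rect ((471.2214660644531, 296.0999450683594), (118.5546875, 166.72735595703125), 75.22694396972656)
blue_tray 0.6 [214. 160.  42.  58.] z med/90/max 0.004470946661034092 0.012677213160932023 0.031
[... 3345 characters left out ...]
311737060547, 121.03002166748047), 7.448355197906494)
tape_roll 0.96 [261. 169.  36.  27.] z med/90/max 0.02130088077289538 0.02594841640266219 0.03138971937286272 rect ((661.6669311523438, -137.06790161132812), (99.00102996826172, 100.50243377685547), 37.90420150756836)
oil_can 0.71 [143. 256.  29.  51.] z med/90/max 0.058251840720594084 0.09041101846388841 0.14078105593952905 rect ((665.273681640625, 323.93035888671875), (64.55511474609375, 58.24443054199219), 58.07012939453125)
steel_cup 0.95 [370. 143.  26.  38.] z med/90/max 0.06945298515878628 0.0947952938208136 0.10243882019804218 rect ((448.51678466796875, -413.2532958984375), (67.21244812011719, 74.5342788696289), 25.84323501586914)
```

View pics/top0.png

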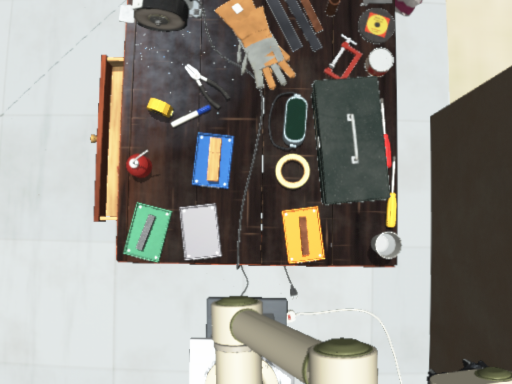

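View pics/scene0.png

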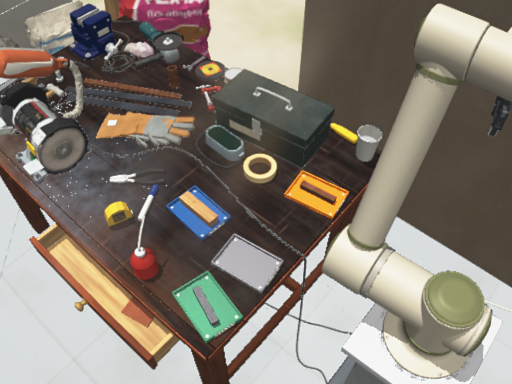

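```bash
cat >> h.py <<'E'
def go(x,y,z,yaw,n=None):
    """per-row turn (deg) and shift (cm, tool axes), n equal rows, from the measured pose"""
    s=env.observe(); R=np.array(s["tool_rot"]); p=np.array(s["position"])
    y0=np.degrees(np.arctan2(R[1,0],R[0,0])); d=np.array([x,y,z])-p; dy=yaw-y0
    n=n or int(np.ceil(max(np.linalg.norm(d)/.040,abs(dy)/7,1)))
    M=np.zeros((2,2))
    for i in range(1,n+1):
        a=np.radians(y0+dy*i/n); M+=[[np.cos(a),np.sin(a)],[np.sin(a),-np.cos(a)]]
    t=np.linalg.solve(M,d[:2])*100
    print(f"t={s['time_s']:.2f} pos {p.round(4)} yaw {y0:.2f} tilt {R[:2,2].round(4)} w {s['grip_width']:.4f} | {n} rows: 0 0 {-dy/n:.3f} {t[0]:.3f} {t[1]:.3f} {-d[2]*100/n:.3f}")
E
python3 -c "
from h import *
go(.430,-.185,.23,7)"
```

```text
t=1.10 pos [ 0.1429 -0.5311  0.2313] yaw 15.05 tilt [0. 0.] w 0.0858 | 12 rows: 0 0 0.671 2.889 -2.392 0.011
```

Call:
jog_arm:
  plan: "0 0 0.67 2.89 -2.39 0 120;0 0 0.67 2.89 -2.39 0 120;0 0 0.67 2.89 -2.39 0 120;0 0 0.67 2.89 -2.39 0 120;0 0 0.67 2.89 -2.39 0 120;0 0 0.67 2.89 -2.39 0 120;0 0 0.67 2.89 -2.39 0 120;0 0 0.67 2.89 -2.39 0 120;0 0 0.67 2.89 -2.39 0 120;0 0 0.67 2.89 -2.39 0 120"
  grip_force: 40

```text
time_s: 1.93
position: [0.3764, -0.2356, 0.2316]
tool_rot: [[0.989, 0.145, 0.0], [0.145, -0.989, -0.0], [0.0, 0.001, -1.0]]
ft_force: [1.6, -0.5, 0.3]
grip_width: 0.0455
gripper_force: 0.0
```

Call:
jog_arm:
  plan: "0 0 0.67 2.89 -2.39 0 120;0 0 0.67 2.89 -2.39 0 120;0 0 0 0 0 0 120;0 0 0 0 0 0 120"

```text
time_s: 2.27
position: [0.4269, -0.1805, 0.2313]
tool_rot: [[0.992, 0.126, 0.0], [0.126, -0.992, -0.0], [-0.0, 0.0, -1.0]]
ft_force: [0.3, 0.4, 0.2]
grip_width: 0.0452
gripper_force: 0.0
```

```bash
cat >> h.py <<'E'
def look(names,tag):
    """wrist view: rim/top rectangles of things, (x,y mm, long side deg, sizes, z)"""
    im=imaging.get_image("wrist"); save(im,tag); out={}
    for n in names:
        o=models.outline_of("wrist",n)
        if not o: print(n,"none"); continue
        k=o[0]; P=cloud(im,k["region"]); tray="tray" in n
        if tray: z=.014
        else: z=np.median(P[:,2]); 
        v,u=np.nonzero(k["region"]); W=world(im,np.c_[u,v],z)
        if not tray:
            Q=P[abs(P[:,2]-z)<.004]; 
            b2=cv2.minAreaRect(Q[:,:2].astype(np.float32)*1000)
        b=cv2.minAreaRect(W[:,:2].astype(np.float32)*1000)
        for q in ([b] if tray else [b,b2]):
            (cx,cy),(w,h),a=q
            if h>w: a+=90
            a=(a+90)%180-90
            print(n,round(k["confidence"],2),"c",round(cx,1),round(cy,1),"long",round(a,2),"size",round(max(w,h),1),round(min(w,h),1),"z",np.percentile(P[:,2],[5,50,90]).round(4),"bbox",np.round(k["bbox"]), "pca")
E
python3 - <<'E'
from h import *
go(.471,-.177,.23,7)
look(["steel_offcut","orange_tray"],"w1")
print(np.array(imaging.get_image("wrist")["world_from_camera"]).round(3))
E
```

```text
t=2.27 pos [ 0.4269 -0.1805  0.2313] yaw 7.24 tilt [ 0.     -0.0001] w 0.0452 | 2 rows: 0 0 0.118 2.212 0.098 0.065
steel_offcut 0.88 c 469.8 -180.2 long 5.91 size 114.7 20.0 z [0.0219 0.0232 0.0241] bbox [261. 129.  16.  92.] pca
steel_offcut 0.88 c 469.8 -180.2 long 5.89 size 114.9 20.0 z [0.0219 0.0232 0.0241] bbox [261. 129.  16.  92.] pca
orange_tray 0.65 c 471.6 -177.8 long 8.2 size 161.1 110.8 z [0.002  0.0034 0.0124] bbox [258. 125.  94. 130.] pca
[[ 0.121 -0.953 -0.279  0.496]
 [-0.993 -0.116 -0.033 -0.174]
 [-0.001  0.281 -0.96   0.373]
 [ 0.     0.     0.     1.   ]]
```

View pics/w1.png

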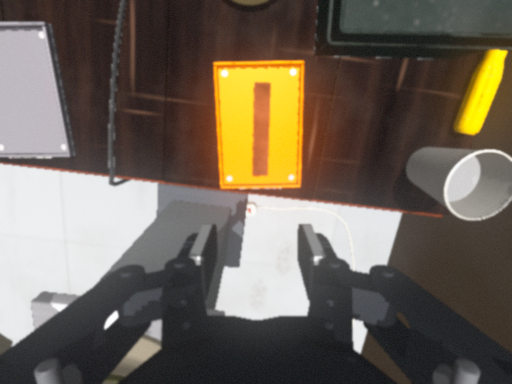

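```bash
python3 -c "
from h import *
go(.4698,-.1802,.0600,5.9,6)"
```

```text
t=2.47 pos [ 0.4255 -0.1827  0.2313] yaw 6.92 tilt [-0.0001 -0.0001] w 0.0455 | 6 rows: 0 0 0.170 0.738 0.039 2.856
```

Call:
jog_arm:
  plan: "0 0 0.17 0.74 0.04 2.86 120;0 0 0.17 0.74 0.04 2.86 120;0 0 0.17 0.74 0.04 2.86 120;0 0 0.17 0.74 0.04 2.86 120;0 0 0.17 0.74 0.04 2.86 120;0 0 0.17 0.74 0.04 2.86 120;0 0 0 0 0 0 120;0 0 0 0 0 0 120"

```text
time_s: 3.13
position: [0.4697, -0.1797, 0.0594]
tool_rot: [[0.995, 0.103, -0.002], [0.103, -0.995, 0.001], [-0.002, -0.002, -1.0]]
ft_force: [0.9, -0.6, -0.9]
grip_width: 0.0451
gripper_force: 0.0
```

```bash
python3 -c "
from h import *
go(.4698,-.1802,.0070,5.9,3)"
```

```text
t=3.13 pos [ 0.4697 -0.1797  0.0594] yaw 5.93 tilt [-0.0022  0.0014] w 0.0451 | 3 rows: 0 0 0.011 0.001 0.016 1.747
```

Call:
jog_arm:
  plan: "0 0 0 0 0.02 1.75 120;0 0 0 0 0.02 1.75 120;0 0 0 0 0 1.74 120;0 0 0 0 0 0 120;0 0 0 0 0 0 200;0 0 0 0 0 0 230;0 0 0 0 0 0 230;0 0 0 0 0 0 230;0 0 0 0 0 0 230;0 0 0 0 0 0 230"
  grip_force: 60

```text
time_s: 3.97
position: [0.4712, -0.1802, 0.0095]
tool_rot: [[0.995, 0.104, 0.003], [0.104, -0.995, -0.002], [0.002, 0.002, -1.0]]
ft_force: [-2.4, -0.2, 7.4]
grip_width: 0.0182
gripper_force: 59.7
```

```bash
python3 -c "
from h import *
s=env.observe();print(s['ft_force'],s['gripper_force'])
go(s['position'][0],s['position'][1],.150,5.9)
im=imaging.get_image('scene');T=im
go(.477,.134,.150,7)
look(['grey_tray'],'w2')"
```

```text
[-2.38469193 -0.15991423  7.40955734] 59.65133607387543
t=3.97 pos [ 0.4712 -0.1802  0.0095] yaw 6.00 tilt [ 0.0026 -0.002 ] w 0.0182 | 4 rows: 0 0 0.024 0.000 -0.000 -3.512
t=4.02 pos [ 0.4712 -0.1802  0.0095] yaw 5.99 tilt [ 0.0027 -0.002 ] w 0.0191 | 9 rows: 0 0 -0.112 0.463 -3.461 -1.561
grey_tray none
```

Call:
jog_arm:
  plan: "0 0 0 0 0 -1.5 230;0 0 0 0 0 -3.5 230;0 0 0 0 0 -3.5 230;0 0 0 0 0 -3.5 230;0 0 0 0 -3 0 230;0 0 0 0 -4 0 230;0 0 0 0 -4 0 230;0 0 -0.2 0.5 -4 0 230;0 0 -0.2 0.5 -4 0 230;0 0 -0.2 0.5 -4 0 230"

```text
time_s: 4.95
position: [0.4605, 0.0525, 0.1287]
tool_rot: [[0.993, 0.115, 0.002], [0.115, -0.993, -0.0], [0.002, 0.0, -1.0]]
ft_force: [0.3, -0.2, -2.9]
grip_width: 0.0181
gripper_force: 59.6
```

```bash
python3 -c "
from h import *
s=env.observe();print(s['ft_force'],s['gripper_force'])
go(.4775,.134,.125,7)
look(['grey_tray'],'w3')"
```

```text
[ 0.28312061 -0.2259415  -2.92898132] 59.57846224308014
t=4.95 pos [0.4605 0.0525 0.1287] yaw 6.58 tilt [ 0.0019 -0.0003] w 0.0181 | 3 rows: 0 0 -0.140 0.886 -2.628 0.124
grey_tray 0.98 c 476.0 131.4 long 7.1 size 160.8 111.6 z [0.0021 0.0034 0.012 ] bbox [171. 151. 131. 165.] pca
```

View pics/w3.png

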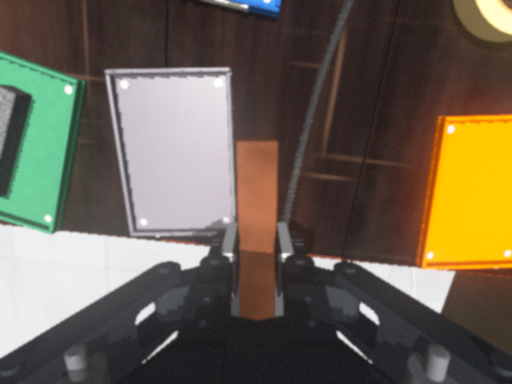

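```bash
python3 -c "
from h import *
go(.4775,.1318,.045,7.1,4)"
```

```text
t=5.05 pos [0.46   0.0556 0.1286] yaw 6.96 tilt [0.0011 0.0011] w 0.0185 | 4 rows: 0 0 -0.035 0.669 -1.838 2.090
```

Call:
jog_arm:
  plan: "0 0 -0.05 0.89 -2.45 0.5 230;0 0 -0.05 0.89 -2.45 0.5 230;0 0 -0.04 0.89 -2.45 0.5 230;0 0 0 0 0 3.4 230;0 0 0 0 0 3.4 230;0 0 0 0 0 0 230;0 0 0 0 0 0 230"

```text
time_s: 5.63
position: [0.4786, 0.1265, 0.0446]
tool_rot: [[0.993, 0.117, -0.002], [0.117, -0.993, -0.0], [-0.002, -0.0, -1.0]]
ft_force: [-0.3, 1.2, -2.5]
grip_width: 0.0181
gripper_force: 59.9
```

```bash
python3 -c "
from h import *
go(.4775,.1318,.0105,7.1,3)"
```

```text
t=5.63 pos [0.4786 0.1265 0.0446] yaw 6.72 tilt [-0.0022 -0.0001] w 0.0181 | 3 rows: 0 0 -0.127 -0.016 -0.180 1.138
```

Call:
jog_arm:
  plan: "0 0 -0.13 0 -0.18 1.1 230;0 0 -0.13 0 -0.18 1.1 230;0 0 -0.13 0 -0.18 1.1 230;0 0 0 0 0 0.1 230;0 0 0 0 0 0 230;0 0 0 0 0 0 120;0 0 0 0 0 0 120;0 0 0 0 0 0 120;0 0 0 0 0 -2 120;0 0 0 0 0 -4 120"

```text
time_s: 6.47
position: [0.4766, 0.132, 0.0687]
tool_rot: [[0.992, 0.124, -0.007], [0.124, -0.992, -0.0], [-0.007, -0.001, -1.0]]
ft_force: [-0.2, 0.1, -0.5]
grip_width: 0.0454
gripper_force: 0.0
```

```bash
python3 -c "
from h import *
s=env.observe();print(s['ft_force'],s['gripper_force'])
go(.430,.296,.23,-15)"
```

```text
[-0.22598463  0.1399605  -0.48599093] 0.0
t=6.47 pos [0.4766 0.132  0.0687] yaw 7.10 tilt [-0.0071 -0.0002] w 0.0454 | 6 rows: 0 0 3.684 -1.054 -2.657 -2.689
```

Call:
jog_arm:
  plan: "0 0 0 0 0 -3.5 120;0 0 3.68 -1.05 -2.66 -2.5 120;0 0 3.68 -1.05 -2.66 -2.5 120;0 0 3.68 -1.05 -2.66 -2.5 120;0 0 3.68 -1.05 -2.66 -2.5 120;0 0 3.68 -1.05 -2.66 -2 120;0 0 3.68 -1.05 -2.66 -1 120;0 0 0 0 0 0 120;0 0 0 0 0 0 120;0 0 0 0 0 0 120"

```text
time_s: 7.3
position: [0.4213, 0.2926, 0.2352]
tool_rot: [[0.966, -0.257, -0.0], [-0.257, -0.966, -0.0], [-0.0, 0.0, -1.0]]
ft_force: [1.0, 0.4, -0.8]
grip_width: 0.0453
gripper_force: 0.0
```

Run:
```python
from h import *
look(["dressing_stick","green_tray","steel_offcut","grey_tray"],"w4")
go(.471,.298,.06,-20,6)
```

```text
dressing_stick 0.74 c 471.0 296.7 long -20.12 size 109.6 20.1 z [0.0218 0.0232 0.0242] bbox [244. 127.  22.  94.] pca
dressing_stick 0.74 c 471.0 296.9 long -20.14 size 109.9 20.1 z [0.0218 0.0232 0.0242] bbox [244. 127.  22.  94.] pca
green_tray 0.8 c 471.3 292.7 long -13.54 size 162.9 111.8 z [0.0019 0.0034 0.0126] bbox [245. 122.  94. 129.] pca
steel_offcut 0.83 c 478.3 134.6 long 7.17 size 115.0 27.5 z [0.0079 0.0226 0.0239] bbox [369.  82.  45.  98.] pca
steel_offcut 0.83 c 478.4 131.5 long 6.85 size 114.7 21.1 z [0.0079 0.0226 0.0239] bbox [369.  82.  45.  98.] pca
grey_tray 0.64 c 475.5 133.7 long 7.25 size 162.6 115.2 z [0.0016 0.0033 0.0123] bbox [368.  82. 123. 157.] pca
t=7.55 pos [0.4217 0.2923 0.235 ] yaw -15.01 tilt [-0.0007 -0.0003] w 0.0453 | 6 rows: 0 0 0.831 0.753 -0.343 2.917
```

View pics/w4.png

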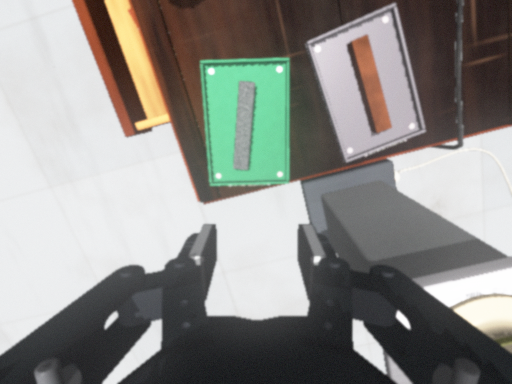

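```bash
cat >> h.py <<'E'
def screws(tray,z=.014):
    im=imaging.get_image("wrist"); k=models.outline_of("wrist",tray)[0]
    m=cv2.morphologyEx(k["region"].astype(np.uint8),cv2.MORPH_CLOSE,np.ones((15,15)))
    hsv=cv2.cvtColor(im["pixels"],cv2.COLOR_RGB2HSV)
    w=((hsv[:,:,1]<90)&(hsv[:,:,2]>200)).astype(np.uint8)*cv2.erode(m,np.ones((5,5)))
    n,_,st,c=cv2.connectedComponentsWithStats(w)
    for i in range(1,n):
        if 4<=st[i,4]<200: print(tray,"blob",c[i].round(1),st[i,4],(world(im,c[i],z)[0]*1000).round(1),"depth z",(world(im,c[i])[0,2]*1000).round(1))
    # boundary-line fit: robust rectangle from the mask contour
    cn=max(cv2.findContours(m,cv2.RETR_EXTERNAL,cv2.CHAIN_APPROX_NONE)[0],key=cv2.contourArea).reshape(-1,2)
    W=world(im,cn,z)[:,:2]*1000; (cx,cy),(a,b),t=cv2.minAreaRect(W.astype(np.float32))
    t=np.radians(t+(90 if b>a else 0)); C=np.array([cx,cy])
    for _ in range(5):
        e=np.array([np.cos(t),np.sin(t)]); f=np.array([-e[1],e[0]]); L=(W-C)@np.c_[e,f]; ss=[]; off=[]
        for ax,h in((0,80),(1,55)):
            o=1-ax; side=[]
            for sg in(1,-1):
                q=L[(abs(L[:,ax]-sg*h)<6)&(abs(L[:,o])<(55,80)[ax]-12)]
                p=np.polyfit(q[:,o],q[:,ax],1); side.append(p[1]); ss.append((p[0] if ax else -p[0],len(q)))
            off.append(np.mean(side))
        C=C+off[0]*e+off[1]*f; t+=sum(a*n for a,n in ss)/sum(n for _,n in ss)
    print(tray,"fit centre",C.round(1),"deg",((np.degrees(t)+90)%180-90).round(2),"slopes",[(round(np.degrees(a),2),n) for a,n in ss])
E
python3 - <<'E'
from h import *
screws("green_tray")
E
```

```text
green_tray blob [278.5  69.3] 54 [526.4 236.   14. ] depth z 3.5
green_tray blob [210.4  71.3] 55 [545.8 317.4  14. ] depth z 3.0
green_tray blob [279.4 174.1] 44 [397.7 266.4  14. ] depth z 4.8
green_tray blob [218.  175.9] 43 [417.  347.7  14. ] depth z 2.9
green_tray fit centre [471.1 292.7] deg -13.54 slopes [(np.float64(-0.54), 62), (np.float64(0.14), 71), (np.float64(0.32), 107), (np.float64(-0.11), 107)]
```

Call:
jog_arm:
  plan: "0 0 0.83 0.75 -0.34 2.92 120;0 0 0.83 0.75 -0.34 2.92 120;0 0 0.83 0.75 -0.34 2.92 120;0 0 0.83 0.75 -0.34 2.92 120;0 0 0.83 0.75 -0.34 2.92 120;0 0 0.83 0.75 -0.34 2.92 120;0 0 0 0 0 0 120;0 0 0 0 0 0 120"

```text
time_s: 8.32
position: [0.4702, 0.299, 0.0596]
tool_rot: [[0.94, -0.341, -0.003], [-0.341, -0.94, -0.001], [-0.002, 0.002, -1.0]]
ft_force: [0.3, 1.0, 0.8]
grip_width: 0.0455
gripper_force: 0.0
```

```bash
python3 -c "
from h import *
go(.4710,.2970,.0100,-20.1,3)"
```

```text
t=8.32 pos [0.4702 0.299  0.0596] yaw -19.94 tilt [-0.0026 -0.0009] w 0.0455 | 3 rows: 0 0 0.055 0.049 0.053 1.654
```

Call:
jog_arm:
  plan: "0 0 0.05 0.05 0.05 1.65 120;0 0 0.05 0.05 0.05 1.65 120;0 0 0.05 0.05 0.05 1.65 120;0 0 0 0 0 0 120;0 0 0 0 0 0 200;0 0 0 0 0 0 230;0 0 0 0 0 0 230;0 0 0 0 0 0 230;0 0 0 0 0 0 230;0 0 0 0 0 0 230"

```text
time_s: 9.15
position: [0.4722, 0.2979, 0.013]
tool_rot: [[0.939, -0.343, 0.003], [-0.343, -0.939, 0.001], [0.003, -0.002, -1.0]]
ft_force: [-1.0, -0.7, 5.8]
grip_width: 0.018
gripper_force: 60.1
```

```bash
python3 -c "
from h import *
go(.4716,-.1778,.150,8.2)"
```

```text
t=9.15 pos [0.4722 0.2979 0.013 ] yaw -20.06 tilt [0.0033 0.0013] w 0.0180 | 13 rows: 0 0 -2.174 0.308 3.684 -1.054
```

Call:
jog_arm:
  plan: "0 0 0 0 0 -2 230;0 0 0 0 0 -4 230;0 0 0 0 0 -4 230;0 0 0 0 0 -3 230;0 0 -2.2 0.3 3.7 0 230;0 0 -2.2 0.3 3.7 0 230;0 0 -2.2 0.3 3.7 0 230;0 0 -2.2 0.3 3.7 0 230;0 0 -2.2 0.3 3.7 0 230;0 0 -2.2 0.3 3.7 0 230"

```text
time_s: 9.98
position: [0.4323, 0.0772, 0.1421]
tool_rot: [[0.993, -0.117, 0.002], [-0.117, -0.993, -0.0], [0.002, -0.0, -1.0]]
ft_force: [0.4, -1.0, -0.2]
grip_width: 0.0186
gripper_force: 59.3
```

```bash
python3 -c "
from h import *
go(.4723,-.1777,.140,8.2)"
```

```text
t=9.98 pos [0.4323 0.0772 0.1421] yaw -6.72 tilt [ 0.0024 -0.0002] w 0.0186 | 7 rows: 0 0 -2.132 0.457 3.668 0.030
```

Call:
jog_arm:
  plan: "0 0 -2.1 0.45 3.7 0 230;0 0 -2.1 0.45 3.7 0 230;0 0 -2.1 0.45 3.7 0 230;0 0 -2.1 0.45 3.7 0.5 230;0 0 -2.1 0.45 3.7 1 230;0 0 -1.5 0.45 3.7 2 230;0 0 0 0 0 2 230;0 0 0 0 0 2 230;0 0 0 0 0 0 230;0 0 0 0 0 0 230"

```text
time_s: 10.82
position: [0.4535, -0.1431, 0.0667]
tool_rot: [[0.996, 0.089, -0.0], [0.089, -0.996, 0.0], [-0.0, -0.0, -1.0]]
ft_force: [-0.1, 0.1, -0.3]
grip_width: 0.0184
gripper_force: 59.4
```

```bash
python3 -c "
from h import *
go(.4723,-.1777,.04,8.2,3)"
```

```text
t=10.82 pos [ 0.4535 -0.1431  0.0667] yaw 5.12 tilt [-0.0002  0.0001] w 0.0184 | 3 rows: 0 0 -1.026 0.478 1.224 0.889
```

Call:
jog_arm:
  plan: "0 0 -1.03 0.48 1.22 0.5 230;0 0 -1.03 0.48 1.22 0.5 230;0 0 -1.03 0.48 1.22 0.5 230;0 0 0 0 0 1.2 230;0 0 0 0 0 0 230;0 0 0 0 0 0 230;0 0 0 0 0 0 230"

```text
time_s: 11.4
position: [0.4721, -0.1777, 0.0404]
tool_rot: [[0.99, 0.143, 0.001], [0.143, -0.99, -0.001], [0.001, 0.001, -1.0]]
ft_force: [-0.3, 1.2, -1.4]
grip_width: 0.0184
gripper_force: 59.4
```

```bash
python3 -c "
from h import *
go(.4723,-.1777,.014,8.2,2)"
```

```text
t=11.40 pos [ 0.4721 -0.1777  0.0404] yaw 8.25 tilt [ 0.0015 -0.001 ] w 0.0184 | 2 rows: 0 0 0.025 0.008 -0.000 1.318
```

Call:
jog_arm:
  plan: "0 0 0 0 0 1 230;0 0 0 0 0 1 230;0 0 0 0 0 0.6 230;0 0 0 0 0 0.1 230;0 0 0 0 0 0 230;0 0 0 0 0 0 120;0 0 0 0 0 0 120;0 0 0 0 0 0 120;0 0 0 0 0 -2 120;0 0 0 0 0 -4 120"

```text
time_s: 12.23
position: [0.47, -0.177, 0.0696]
tool_rot: [[0.99, 0.143, -0.007], [0.143, -0.99, 0.004], [-0.006, -0.005, -1.0]]
ft_force: [0.3, 0.8, -0.0]
grip_width: 0.0451
gripper_force: 0.0
```

Call:
jog_arm:
  plan: "0 0 0 0 0 -4 120;0 0 0 -2 0 -4 120;0 0 0 -3 0 -4 120;0 0 0 0 0 0 120;0 0 0 0 0 0 120"

```text
time_s: 12.65
position: [0.4285, -0.1846, 0.1843]
tool_rot: [[0.99, 0.142, 0.003], [0.142, -0.99, -0.003], [0.003, 0.003, -1.0]]
ft_force: [0.1, 0.5, -0.9]
grip_width: 0.0455
gripper_force: 0.0
```

Run:
```python
from h import *
look(["dressing_stick","orange_tray"],"w5")
screws("orange_tray")
go(.655,.099,.23,-3)
```

```text
dressing_stick 0.88 c 471.2 -177.4 long 8.09 size 108.4 22.7 z [0.0216 0.0231 0.0241] bbox [256. 133.  21. 104.] pca
dressing_stick 0.88 c 471.3 -177.8 long 8.23 size 108.6 19.5 z [0.0216 0.0231 0.0241] bbox [256. 133.  21. 104.] pca
orange_tray 0.65 c 471.0 -178.6 long 8.15 size 159.8 109.9 z [0.002  0.0034 0.0122] bbox [254. 127. 105. 149.] pca
orange_tray blob [217.5  67.5] 52 [ 532.2 -127.7   14. ] depth z 4.0
orange_tray blob [297.3  67.5] 51 [ 543.9 -210.1   14. ] depth z 1.1
orange_tray blob [221.9 188.4] 31 [ 401.8 -146.4   14. ] depth z 3.9
orange_tray blob [292.5 188.5] 32 [ 413.6 -228.7   14. ] depth z 2.4
orange_tray fit centre [ 471.7 -178.1] deg 8.08 slopes [(np.float64(-0.11), 83), (np.float64(0.36), 72), (np.float64(-0.16), 125), (np.float64(0.03), 125)]
t=12.90 pos [ 0.4286 -0.1839  0.1813] yaw 8.23 tilt [-0.002   0.0016] w 0.0451 | 10 rows: 0 0 1.123 2.368 -2.750 -0.487
```

Call:
jog_arm:
  plan: "0 0 1.12 2.37 -2.75 -0.4 100;0 0 1.12 2.37 -2.75 -0.4 100;0 0 1.12 2.37 -2.75 -0.4 100;0 0 1.12 2.37 -2.75 -0.4 100;0 0 1.12 2.37 -2.75 -0.4 100;0 0 1.12 2.37 -2.75 -0.4 100;0 0 1.12 2.37 -2.75 -0.4 100;0 0 1.12 2.37 -2.75 -0.4 100;0 0 1.12 2.37 -2.75 -0.4 100;0 0 1.12 2.37 -2.75 -0.4 100"

```text
time_s: 13.73
position: [0.6505, 0.1052, 0.2213]
tool_rot: [[0.999, -0.052, -0.002], [-0.052, -0.999, 0.0], [-0.002, 0.0, -1.0]]
ft_force: [0.4, -1.3, -0.3]
grip_width: 0.052
gripper_force: 0.0
```

Call:
jog_arm:
  plan: "0 0 0 0 0 0 100;0 0 0 0 0 0 100;0 0 0 0 0 0 100"

```text
time_s: 13.98
position: [0.6494, 0.103, 0.2211]
tool_rot: [[0.999, -0.052, -0.002], [-0.052, -0.999, -0.0], [-0.002, 0.0, -1.0]]
ft_force: [0.2, 0.2, 0.7]
grip_width: 0.0523
gripper_force: 0.0
```

Run:
```python
from h import *
look(["wood_blank","blue_tray"],"w6")
screws("blue_tray")
go(.6945,.0966,.08,-3.1)
```

```text
wood_blank 0.68 c 694.4 94.0 long -3.49 size 128.7 33.4 z [0.028  0.0292 0.0302] bbox [262. 126.  24. 110.] pca
wood_blank 0.68 c 694.2 94.0 long -3.49 size 129.2 33.5 z [0.028  0.0292 0.0302] bbox [262. 126.  24. 110.] pca
blue_tray 0.67 c 692.9 98.6 long -4.85 size 160.0 110.2 z [0.0021 0.0034 0.0127] bbox [261. 126.  96. 129.] pca
blue_tray blob [224.1  70.9] 43 [763.4 134.3  14. ] depth z 3.6
blue_tray blob [294.5  73.6] 47 [755.9  51.1  14. ] depth z 3.0
blue_tray blob [223.7 178.6] 32 [632.  146.4  14. ] depth z 3.0
blue_tray blob [286.9 180.9] 35 [624.4  63.2  14. ] depth z 4.8
blue_tray fit centre [693.3  98.9] deg -5.47 slopes [(np.float64(-0.01), 64), (np.float64(0.15), 73), (np.float64(-0.09), 110), (np.float64(-0.01), 112)]
t=14.23 pos [0.6493 0.1022 0.2227] yaw -3.05 tilt [-0. -0.] w 0.0519 | 4 rows: 0 0 0.012 1.135 0.080 3.568
```

View pics/w6.png

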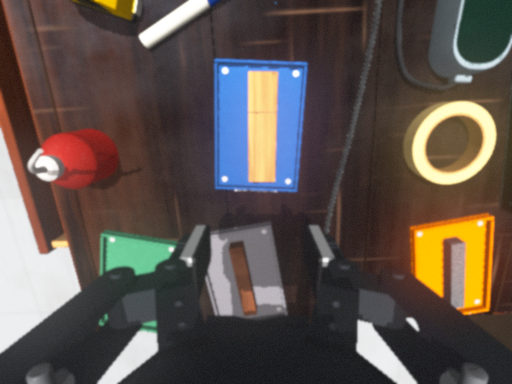

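Call:
jog_arm:
  plan: "0 0 0.1 1.13 0.14 3.8 100;0 0 0.1 1.13 0.14 3.8 100;0 0 0.1 1.13 0.14 3.8 100;0 0 0.1 1.13 0.14 3.8 100;0 0 0 0 0 0 100;0 0 0 0 0 0 100;0 0 0 0 0 0 100"

```text
time_s: 14.82
position: [0.6951, 0.0948, 0.0732]
tool_rot: [[0.998, -0.059, 0.003], [-0.059, -0.998, -0.0], [0.003, -0.0, -1.0]]
ft_force: [-0.2, 0.6, 0.9]
grip_width: 0.0525
gripper_force: 0.0
```

```bash
python3 -c "
from h import *
go(.6945,.0940,.0120,-3.5,3)"
```

```text
t=14.82 pos [0.6951 0.0948 0.0732] yaw -3.40 tilt [ 0.0034 -0.    ] w 0.0525 | 3 rows: 0 0 0.033 -0.019 0.029 2.041
```

Call:
jog_arm:
  plan: "0 0 0.03 0 0.03 2.04 100;0 0 0.03 0 0.03 2.04 100;0 0 0.03 0 0.03 2.04 100;0 0 0 0 0 0 100;0 0 0 0 0 0 160;0 0 0 0 0 0 200;0 0 0 0 0 0 200;0 0 0 0 0 0 200;0 0 0 0 0 0 200;0 0 0 0 0 0 200"
  grip_force: 50

```text
time_s: 15.65
position: [0.6958, 0.0942, 0.0128]
tool_rot: [[0.998, -0.061, 0.005], [-0.061, -0.998, -0.0], [0.005, -0.0, -1.0]]
ft_force: [-1.4, 1.5, 7.5]
grip_width: 0.033
gripper_force: 52.0
```

```bash
python3 -c "
from h import *
go(.4713,.2925,.14,-13.4)"
```

```text
t=15.65 pos [0.6958 0.0942 0.0128] yaw -3.48 tilt [ 0.005 -0.   ] w 0.0330 | 9 rows: 0 0 1.103 -2.811 -1.789 -1.414
```

Call:
jog_arm:
  plan: "0 0 0 0 0 -2 200;0 0 0 0 0 -4 200;0 0 0 0 0 -4 200;0 0 0 0 0 -3 200;0 0 1.1 -2.81 -1.79 0 200;0 0 1.1 -2.81 -1.79 0 200;0 0 1.1 -2.81 -1.79 0 200;0 0 1.1 -2.81 -1.79 0 200;0 0 1.1 -2.81 -1.79 0 200;0 0 1.1 -2.81 -1.79 0 200"

```text
time_s: 16.48
position: [0.5374, 0.2198, 0.141]
tool_rot: [[0.984, -0.176, 0.002], [-0.176, -0.984, 0.0], [0.002, -0.001, -1.0]]
ft_force: [0.9, -0.0, -0.8]
grip_width: 0.0329
gripper_force: 50.9
```

Call:
jog_arm:
  plan: "0 0 1.1 -2.81 -1.79 0 200;0 0 1.1 -2.81 -1.79 1 200;0 0 1.1 -2.81 -1.79 2 200;0 0 0 0 0 2 200;0 0 0 0 0 2 200;0 0 0 0 0 0 200;0 0 0 0 0 0 200"

```text
time_s: 17.07
position: [0.4665, 0.2881, 0.0701]
tool_rot: [[0.973, -0.231, 0.0], [-0.231, -0.973, 0.0], [0.0, -0.0, -1.0]]
ft_force: [0.3, 0.2, -1.0]
grip_width: 0.0325
gripper_force: 50.8
```

```bash
python3 -c "
from h import *
go(.4727,.2922,.045,-13.4,3)"
```

```text
t=17.07 pos [0.4665 0.2881 0.0701] yaw -13.38 tilt [0.0003 0.0001] w 0.0325 | 3 rows: 0 0 0.007 0.170 -0.180 0.838
```

Call:
jog_arm:
  plan: "0 0 0 0.17 -0.18 0.84 200;0 0 0 0.17 -0.18 0.84 200;0 0 0 0.17 -0.18 0.84 200;0 0 0 0 0 0 200;0 0 0 0 0 0 200;0 0 0 0 0 0 200"

```text
time_s: 17.57
position: [0.4726, 0.2921, 0.0442]
tool_rot: [[0.973, -0.232, 0.0], [-0.232, -0.973, 0.0], [0.0, -0.0, -1.0]]
ft_force: [0.3, 0.8, -0.8]
grip_width: 0.0326
gripper_force: 50.9
```

```bash
python3 -c "
from h import *
go(.4727,.2922,.0135,-13.4,3)"
```

```text
t=17.57 pos [0.4726 0.2921 0.0442] yaw -13.39 tilt [0.0001 0.    ] w 0.0326 | 3 rows: 0 0 0.005 0.001 -0.003 1.024
```

Call:
jog_arm:
  plan: "0 0 0 0 0 1.1 200;0 0 0 0 0 1.1 200;0 0 0 0 0 0.8 200;0 0 0 0 0 0.1 200;0 0 0 0 0 0 200;0 0 0 0 0 0 100;0 0 0 0 0 0 100;0 0 0 0 0 0 100;0 0 0 0 0 -2 100;0 0 0 0 0 -4 100"

```text
time_s: 18.4
position: [0.4705, 0.2913, 0.0705]
tool_rot: [[0.973, -0.232, -0.008], [-0.232, -0.973, -0.003], [-0.007, 0.005, -1.0]]
ft_force: [0.1, -0.1, 0.1]
grip_width: 0.0519
gripper_force: 0.0
```

Call:
jog_arm:
  plan: "0 0 0 -1 0 -4 120;0 0 0 -2 0 -4 120;0 0 0 -2 0 -4 120;0 0 0 0 0 0 120;0 0 0 0 0 0 120"

```text
time_s: 18.82
position: [0.4265, 0.3036, 0.1899]
tool_rot: [[0.973, -0.23, 0.005], [-0.23, -0.973, 0.002], [0.004, -0.003, -1.0]]
ft_force: [0.3, -0.8, -0.3]
grip_width: 0.0452
gripper_force: 0.0
```

Run:
```python
from h import *
look(["wood_blank","green_tray"],"w7")
screws("green_tray")
go(.440,.1275,.20,7)
```

```text
wood_blank 0.94 c 471.5 292.1 long -13.26 size 127.9 33.8 z [0.028  0.0292 0.0301] bbox [258. 126.  28. 120.] pca
wood_blank 0.94 c 471.4 292.2 long -13.27 size 128.4 33.9 z [0.028  0.0292 0.0301] bbox [258. 126.  28. 120.] pca
green_tray 0.87 c 470.9 292.7 long -13.39 size 160.7 109.3 z [0.002  0.0035 0.0126] bbox [258. 126. 104. 146.] pca
green_tray blob [216.4  66.2] 69 [545.6 317.4  14. ] depth z 2.7
green_tray blob [295.  66.] 69 [526.5 236.5  14. ] depth z 3.5
green_tray blob [221.3 185.6] 58 [417.7 347.6  14. ] depth z 3.1
green_tray blob [291.1 185.5] 59 [398.4 266.7  14. ] depth z 3.1
green_tray blob [250.5 195. ] 4 [398.1 316.6  14. ] depth z 13.2
green_tray blob [257.5 195. ] 4 [396.1 308.4  14. ] depth z 13.2
green_tray fit centre [471.2 292.6] deg -13.4 slopes [(np.float64(0.01), 71), (np.float64(-0.02), 82), (np.float64(-0.08), 124), (np.float64(0.09), 124)]
t=19.07 pos [0.4265 0.3027 0.1863] yaw -13.41 tilt [-0.0024 -0.001 ] w 0.0450 | 5 rows: 0 0 -4.083 0.342 3.516 -0.274
```

Call:
jog_arm:
  plan: "0 0 -4.08 0.34 3.5 -0.3 120;0 0 -4.08 0.34 3.5 -0.3 120;0 0 -4.08 0.34 3.5 -0.3 120;0 0 -4.08 0.34 3.5 -0.3 120;0 0 -4.08 0.34 3.5 -0.3 120;0 0 0 0 0 0 120;0 0 0 0 0 0 120;0 0 0 0 0 0 120"

```text
time_s: 19.73
position: [0.4275, 0.1283, 0.202]
tool_rot: [[0.993, 0.121, -0.001], [0.121, -0.993, 0.0], [-0.001, -0.0, -1.0]]
ft_force: [0.1, 0.3, -0.2]
grip_width: 0.0453
gripper_force: 0.0
```

Run:
```python
from h import *
look(["steel_offcut"],"w8")
go(.4775,.1315,.06,7.0)
```

```text
steel_offcut 0.67 c 477.9 131.6 long 6.92 size 116.1 21.8 z [0.0216 0.0231 0.0241] bbox [260. 123.  22. 105.] pca
steel_offcut 0.67 c 477.9 131.7 long 6.89 size 114.5 19.9 z [0.0216 0.0231 0.0241] bbox [260. 123.  22. 105.] pca
t=19.83 pos [0.4273 0.129  0.2022] yaw 7.06 tilt [-0.0011  0.0002] w 0.0454 | 4 rows: 0 0 0.014 1.253 0.092 3.554
```

Call:
jog_arm:
  plan: "0 0 0 1.26 0.09 3.55 120;0 0 0 1.26 0.09 3.55 120;0 0 0 1.26 0.09 3.55 120;0 0 0 1.26 0.09 3.55 120;0 0 0 0 0 0 120;0 0 0 0 0 0 120;0 0 0 0 0 0 120"

```text
time_s: 20.42
position: [0.478, 0.1315, 0.0621]
tool_rot: [[0.992, 0.123, 0.001], [0.123, -0.992, 0.0], [0.001, 0.0, -1.0]]
ft_force: [-0.0, 0.3, 0.2]
grip_width: 0.0451
gripper_force: 0.0
```

```bash
python3 -c "
from h import *
go(.4779,.1316,.0090,6.9,3)"
```

```text
t=20.42 pos [0.478  0.1315 0.0621] yaw 7.08 tilt [0.0013 0.0001] w 0.0451 | 3 rows: 0 0 0.061 -0.003 -0.005 1.769
```

Call:
jog_arm:
  plan: "0 0 0.06 0 0 1.77 120;0 0 0.06 0 0 1.77 120;0 0 0.06 0 0 1.77 120;0 0 0 0 0 0 120;0 0 0 0 0 0 200;0 0 0 0 0 0 230;0 0 0 0 0 0 230;0 0 0 0 0 0 230;0 0 0 0 0 0 230;0 0 0 0 0 0 230"
  grip_force: 60

```text
time_s: 21.25
position: [0.4788, 0.131, 0.0099]
tool_rot: [[0.993, 0.119, 0.004], [0.119, -0.993, 0.0], [0.004, 0.0, -1.0]]
ft_force: [-2.7, 1.2, 8.2]
grip_width: 0.0184
gripper_force: 59.2
```

```bash
python3 -c "
from h import *
go(.6933,.0988,.13,-5.3)"
```

```text
t=21.25 pos [0.4788 0.131  0.0099] yaw 6.85 tilt [0.0036 0.0003] w 0.0184 | 7 rows: 0 0 1.736 3.070 0.456 -1.716
```

Call:
jog_arm:
  plan: "0 0 0 0 0 -2 230;0 0 0 0 0 -4 230;0 0 0 0 0 -4 230;0 0 0 0 0 -2 230;0 0 1.73 3.07 0.46 0 230;0 0 1.73 3.07 0.46 0 230;0 0 1.73 3.07 0.46 0 230;0 0 1.73 3.07 0.46 0 230;0 0 1.73 3.07 0.46 0 230;0 0 1.73 3.07 0.46 0 230"

```text
time_s: 22.08
position: [0.664, 0.1113, 0.129]
tool_rot: [[0.998, -0.063, 0.001], [-0.063, -0.998, 0.0], [0.001, -0.0, -1.0]]
ft_force: [-0.1, -0.2, -2.5]
grip_width: 0.0184
gripper_force: 59.9
```

Call:
jog_arm:
  plan: "0 0 1.73 3.07 0.46 1 230;0 0 0 0 0 3 230;0 0 0 0 0 3 230;0 0 0 0 0 0 230;0 0 0 0 0 0 230;0 0 0 0 0 0 230"

```text
time_s: 22.58
position: [0.6941, 0.1049, 0.0604]
tool_rot: [[0.996, -0.092, 0.003], [-0.092, -0.996, -0.0], [0.003, -0.0, -1.0]]
ft_force: [-0.3, -0.7, -2.7]
grip_width: 0.0185
gripper_force: 59.8
```

```bash
python3 -c "
from h import *
go(.6942,.0987,.04,-5.3,3)"
```

```text
t=22.58 pos [0.6941 0.1049 0.0604] yaw -5.26 tilt [ 0.0033 -0.    ] w 0.0185 | 3 rows: 0 0 0.013 0.024 0.207 0.678
```

Call:
jog_arm:
  plan: "0 0 0 0.02 0.21 0.68 230;0 0 0 0.02 0.21 0.68 230;0 0 0 0.02 0.21 0.68 230;0 0 0 0 0 0 230;0 0 0 0 0 0 230;0 0 0 0 0 0 230"

```text
time_s: 23.08
position: [0.6935, 0.0984, 0.0373]
tool_rot: [[0.996, -0.092, 0.0], [-0.092, -0.996, 0.0], [0.0, -0.0, -1.0]]
ft_force: [0.2, 0.0, -2.5]
grip_width: 0.0184
gripper_force: 59.9
```

```bash
python3 -c "
from h import *
go(.6942,.0987,.0105,-5.3,3)"
```

```text
t=23.08 pos [0.6935 0.0984 0.0373] yaw -5.28 tilt [0.0003 0.    ] w 0.0184 | 3 rows: 0 0 0.006 0.023 -0.012 0.895
```

Call:
jog_arm:
  plan: "0 0 0 0.03 0 0.9 230;0 0 0 0.03 0 0.9 230;0 0 0 0 0 0.8 230;0 0 0 0 0 0.1 230;0 0 0 0 0 0 230;0 0 0 0 0 0 120;0 0 0 0 0 0 120;0 0 0 0 0 0 120;0 0 0 0 0 -2 120;0 0 0 0 0 -4 120"

```text
time_s: 23.92
position: [0.6916, 0.0983, 0.0659]
tool_rot: [[0.996, -0.092, -0.01], [-0.092, -0.996, 0.0], [-0.01, 0.001, -1.0]]
ft_force: [-0.2, 0.0, -0.9]
grip_width: 0.0451
gripper_force: 0.0
```

Call:
jog_arm:
  plan: "0 0 0 -1 0 -4 120;0 0 0 -2 0 -4 120;0 0 0 -2 0 -4 120;0 0 0 0 0 0 120;0 0 0 0 0 0 120;0 0 0 0 0 0 120"

```text
time_s: 24.42
position: [0.6468, 0.1027, 0.1843]
tool_rot: [[0.996, -0.092, -0.0], [-0.092, -0.996, 0.0], [-0.0, 0.0, -1.0]]
ft_force: [0.3, 0.2, -0.1]
grip_width: 0.0452
gripper_force: 0.0
```

Run:
```python
from h import *
look(["steel_offcut","blue_tray"],"w9")
screws("blue_tray")
im=imaging.get_image("scene"); save(im,"scene9")
for n in ["tape_roll","oil_can","steel_cup"]: print(n,[np.round(k["bbox"]) for k in models.outline_of("scene",n)[:1]])
```

```text
steel_offcut 0.73 c 673.6 309.5 long -70.63 size 115.0 64.1 z [0.0067 0.0584 0.0876] bbox [ 52. 168. 103.  70.] pca
steel_offcut 0.73 c 672.6 314.1 long 12.52 size 61.6 51.6 z [0.0067 0.0584 0.0876] bbox [ 52. 168. 103.  70.] pca
blue_tray 0.77 c 693.4 99.1 long -5.28 size 160.7 109.6 z [0.002  0.0034 0.0124] bbox [254. 123. 110. 145.] pca
blue_tray blob [215.8  64.9] 55 [763.4 134.3  14. ] depth z 4.1
blue_tray blob [295.7  64.6] 55 [755.9  51.2  14. ] depth z 4.4
blue_tray blob [220.9 185.9] 39 [632.2 146.   14. ] depth z 4.5
blue_tray blob [291.2 185.8] 38 [624.6  63.4  14. ] depth z 3.2
blue_tray fit centre [693.1  98.9] deg -5.23 slopes [(np.float64(-0.22), 72), (np.float64(-0.27), 83), (np.float64(0.15), 125), (np.float64(0.15), 125)]
tape_roll []
oil_can [array([145., 251.,  27.,  62.])]
steel_cup [array([371., 147.,  27.,  29.])]
```

View pics/scene9.png

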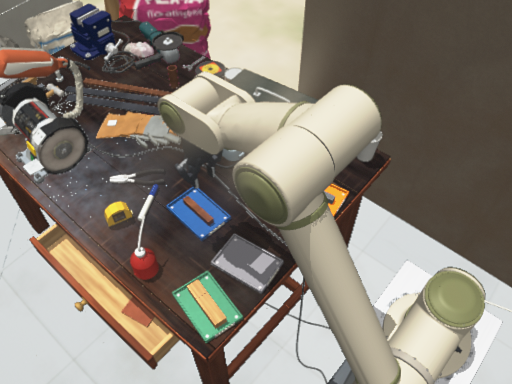

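Run:
```python
from h import *
im=imaging.get_image("wrist"); P=cloud(im,np.ones((384,512),bool))
Q=P[(abs(P[:,0]-.6933)<.085)&(abs(P[:,1]-.0988)<.055)&(P[:,2]>.019)]
print(np.percentile(Q[:,2],[1,50,99]).round(4),cv2.minAreaRect(Q[:,:2].astype(np.float32)*1000),len(Q))
```

```text
[0.0226 0.2613 0.2848] ((691.8985595703125, 95.49940490722656), (110.60905456542969, 117.37340545654297), 84.40452575683594) 41870
```

Run:
```python
from h import *
im=imaging.get_image("wrist"); P=cloud(im,np.ones((384,512),bool))
Q=P[(abs(P[:,0]-.6933)<.085)&(abs(P[:,1]-.0988)<.055)&(P[:,2]>.019)&(P[:,2]<.03)]
print(np.percentile(Q[:,2],[1,50,99]).round(4),cv2.minAreaRect(Q[:,:2].astype(np.float32)*1000),len(Q))
```

```text
[0.0214 0.0232 0.0248] ((693.1065063476562, 98.42597961425781), (20.00455665588379, 113.40762329101562), 84.57505798339844) 1962
```

```bash
python3 -c "
from rig import job
print(job.close_job())"
```

```text
the job is handed in; nothing more can be done
None
```

Job handed in after about 25 s of robot time: the wood is in the green tray, the steel in the blue and the stick in the orange, each measured within about 1 mm and 0.5° of its tray's centre and axis. The grey tray is empty and no piece touched another. No move went near the tape roll, oil can or cup, though the arm hid the tape roll in the last picture.

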